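# Vent the canister, fit the nested lids, lift off the outer lid

## Task

Turn the vent tap on the side of the storage canister to half open (lever 45 degrees round, midway between closed and fully open) so that air can escape. Then pick up the two nested lids together by the inner lid's slim knob, lower them gently onto the canister without dropping them, let go, and lift the outer lid off alone by its broad collar, leaving the inner lid seated and undisturbed, the tap half open and the cup, salt shaker and teaspoon alone. Finish still holding the outer lid level and still, above the middle of the canister and well clear of the inner knob: do not put it down.

Things in the scene. Friction and masses are not known exactly. Their poses are not given: they have to be found in the camera images.
- canister: White round open canister, fixed on the worktop: outer diameter 110, inner 102, rim 78 mm above the worktop. Origin on its axis at the worktop, z up. A steel pipe runs from its wall along its -y axis to the vent tap, whose upright axis is 120 mm from the canister's axis. Its empty mouth takes the inner lid's plug.
- tap (a joint): Opening of the vent tap, rad: 0 closed (lever points along the canister's -x, across the pipe), 1.571 fully open (lever points along the canister's -y, along the pipe, away from it); grows anticlockwise from above. Half open is 0.785. Dark ticks under the lever mark closed, half, open. Light friction, 0.06 N m; stays where it is left.
- tap_grip (a point): On the tap's axis at mid height of its lever, 60 mm above the worktop; turns with the lever, x along its long end, z up. The lever is a steel bar 12 mm wide, 22 mm high (49 to 71 mm above the worktop), reaching 50 mm from the axis on the long end, 18 mm on the other; the plate under it is at 44 mm. Pinch it across its width at the axis, from above.
- inner_knob (a point): On the inner lid's axis, 58 mm above its underside: middle of the free part of its plain upright knob, 20 mm in diameter, which passes freely through the outer lid, stands 24 mm above its collar and ends 70 mm above the inner lid's underside. A pinch on these 24 mm carries both lids, as the outer lid just lies on the inner one.
- inner_base (a point): Centre of the inner lid's underside, z up. A loose steel piece, 0.22 kg: tapered plug (84 mm diameter at the underside, 96 above, 14 mm high), then a flange 113 mm across, 4 mm thick, and the knob. It starts on the worktop with the outer lid on it; seated (flange on the rim) this point is 64 mm above the worktop on the canister's axis.
- outer_collar (a point): Centre of the outer lid's collar, half-way up, z up. The lid is a loose steel ring plate, 0.14 kg, 123 mm across, 4 mm thick, with an upright collar (40 mm outer, 30 mm inner diameter, 24 mm high) round the inner knob. The point is 12 mm above the plate's top, 34 mm above the inner lid's underside when nested; on the canister 98 mm above the worktop.
- cup_centre (a point): Bystander: low patterned cup, 90x114x60 mm, loose; centre, half-way up.
- salt_centre (a point): Bystander: salt shaker, 44 mm diameter, 90 mm high, loose; centre, half-way up.
- spoon_centre (a point): Bystander: teaspoon lying on the worktop, 139x30x10 mm, loose; centre.

How it is judged:
On the way, in this order (a step that is already met when the one before it is completed fails the run):
1. the tap is set to half open (value of joint tap between 0.665 and 0.905 rad), for 0.3 s.
2. the nested lids are seated together on the canister and let go (z of inner_base in the frame of canister between 0.0615 and 0.0665 m and horizontal distance between inner_base and canister below 0.005 m and angle between inner_base's own z axis and vertical below 0.05 rad and z of outer_collar in the frame of inner_base below 0.037 m and horizontal distance between outer_collar and inner_base below 0.006 m and contact force between the fingers and inner_lid below 0.1 N), for 0.2 s.
3. the outer lid is lifted off in the fingers, the inner lid stays seated (z of inner_base in the frame of canister between 0.0615 and 0.0665 m and horizontal distance between inner_base and canister below 0.005 m and angle between inner_base's own z axis and vertical below 0.05 rad and height (world z) of outer_collar above 0.16 m and contact force between the fingers and outer_lid above 1 N), for 0.2 s.
At the end, for the whole second after the job is handed in: Tap within 0.12 rad of half open; inner lid at rest, untouched, seated within 2.5 mm in height, 5 mm off centre, 0.05 rad tilt; outer lid held in the fingers, touching nothing else, still, level within 0.2 rad, within 50 mm of the canister's axis, its collar's centre over 0.16 m up (all of step 1 and all of step 3 and horizontal distance between outer_collar and canister below 0.05 m and angle between outer_collar's own z axis and vertical below 0.2 rad and contact force between each of outer_lid, the fingers and inner_lid below 0.1 N and contact force between outer_lid and canister below 0.1 N and linear speed of outer_lid below 0.03 m/s and linear speed of inner_lid below 0.02 m/s); the arm keeps its last pose, push and grip.
It fails at once if the outer lid comes off the inner lid while the inner lid is not seated in the canister, or the inner lid comes up with the outer one ((z of outer_collar in the frame of inner_base above 0.041 m or horizontal distance between outer_collar and inner_base above 0.03 m) and not (z of inner_base in the frame of canister below 0.068 m and horizontal distance between inner_base and canister below 0.007 m and angle between inner_base's own z axis and vertical below 0.08 rad)).
It fails at once if the lids are dropped (linear speed of inner_lid above 0.35 m/s and contact force between the fingers and inner_lid below 0.1 N).
It fails at once if the cup is pushed by more than 30 mm or tipped (distance of cup_centre from where it was at the start of the episode above 0.03 m or angle between cup_centre's own z axis and vertical above 0.5 rad).
It fails at once if the salt shaker is pushed by more than 30 mm or tipped (distance of salt_centre from where it was at the start of the episode above 0.03 m or angle between salt_centre's own z axis and vertical above 0.5 rad).
It fails at once if the teaspoon is pushed by more than 30 mm or tipped (distance of spoon_centre from where it was at the start of the episode above 0.03 m or angle between spoon_centre's own z axis and vertical above 0.5 rad).
It also fails if it takes over 72 s, if anything falls off the work surface, if the arm or the gripper's body presses on something with over 40 N, if the wrist force passes 120 N, or if a joint passes its speed limit or range.

## Robot

A 7-joint arm with a two-finger parallel gripper is mounted at the origin on a cart in front of the work surface, level with it; the furniture and walls round the work are solid. World frame = base frame: x ahead of the robot, y to its left, z up, the work surface at z = 0. Lengths are in m, angles in rad, forces in N, time in s.
With the tool pointing down it reaches from about 0.4 to 0.85 m from the base axis. Payload 10.4 kg.
Tool frame: the origin (TCP) lies between the finger pads; the fingertips stand r.nose_length ahead of it and the grasp point (between the pads) lies 6 mm ahead of it (r.nose_length is the distance from the TCP to the fingertips, in m); z points along the fingers, x is the direction in which the jaws open and shut, and the axes are right-handed (so a half turn about z gives the same grasp; the last joint's range is limited). The gripper opens to 87 mm and grips with 3 to 60 N. Pads are 19 mm wide; open, the fingers measure 117 mm over their backs; the gripper's body (75 mm by 190 mm) begins 51 mm behind the grasp point.
Start: joints at [1.17, 0.332, -0.065, 1.46, 0.022, 1.35, -0.088], TCP at [0.231, -0.581, 0.248] pointing down, gripper open.
Joint ranges: [-2.6, 2.6], [-0.5, 2.12], [-1.47, 1.34], [0.16, 2.42], [-1.27, 4.41], [0.06, 2.06], [-2.6, 2.6]. Speed limits (rad/s): [2.22, 2.22, 2.79, 2.79, 3.14, 3.14, 3.14].

## Interface

Orientations are given as a unit quaternion [x, y, z, w].
In Python, from bench import r gives the robot as it stands. The module is installed in compiled form; this text tells all that it offers.
- The arm moves only by the shell command python3 -m creep 'ROWS' [OPENING] [FORCE]. ROWS is JSON, a list of rows, each an object of numbers: "x", "y", "z": the shift along the world's x, y, z in m; "spin": the turn about the world's z in degrees. In form: [{"x": .., "y": .., "z": .., "spin": ..}, ...]. A call has 1 to 12 rows; each row is the pose to reach, as a shift and turn from the pose commanded when the call began; what a row does not reach only later rows make up. A row lasts 1/8 s, in which the tool goes at most 62.5 mm and 10.7 degrees, less where a joint would pass 70% of its speed; a pose out of reach is approached as far as the arm can. A call with a gripper value outside its range is refused whole. OPENING is the finger opening in m, from 0 to 0.087, set as the call begins (- or left out, the last holds). The fingers move at their own pace and stop on an object; FORCE is the grip in N (left out, the last holds). Time passes only in rows, so rows that repeat a pose let the fingers close. It gives the time, the measured TCP pose, the force and the opening at its end, in the units of the state.
- r.read_state(): the state, without advancing time (a new reading comes with each control period).
- r.camera(name): name is "scene" or "top" or "wrist"; returns a dict with "pixels" (384x512x3 uint8, blue, green, red), "z_map" (384x512 float32, m along the optical axis (not along the pixel's ray), 0 where there is no reading), "K" (3x3 intrinsics, pixels), "R" (3x3) and "t" (3): a world point X has camera coordinates R X + t. Camera axes: x right, y down, z forward; pixel columns grow to the right and rows downward; lengths in m; the calibration is good to about 2 mm. A picture is of the moment at which its call begins.
- r.close_job(): hands the job in, once; it reports no verdict.
The state is a dict: "time": time; "joint_positions": joint angles; "joint_vel": joint speeds; "joint_torque": joint torques, N m; "ee_pos": TCP position; "eef_rot": TCP orientation; "ft_force": force on the tool from outside, world axes, zero at the start; "torque": the same for the moment, N m; "width": finger opening in m.
Only numpy, scipy, OpenCV 4.12 (cv2) and the standard library are available. Lean on these libraries where they do the work, as an engineer would, in place of code of your own. Each camera call takes 0.05 s, during which the arm holds its last target. There are 200 camera calls.

## Working session

There is one attempt and no reset: what is moved stays moved. The work goes in short steps, Python scripts to look and compute and a shell command to move; the robot and the scene stay as the last step left them, time stands still between calls to the robot, and variables do not carry over. Pictures are saved under pics/ and viewed, about 8 in all and at most 12, crops included, and the job is handed in when it is done.

```bash
mkdir -p pics
cat > h.py <<'E'
import numpy as np, cv2
from bench import r
def cloud(c):
    z=c["z_map"];v,u=np.indices(z.shape);K=c["K"]
    P=np.stack([(u-K[0,2])/K[0,0]*z,(v-K[1,2])/K[1,1]*z,z],-1)
    return (P-c["t"])@c["R"]   # R^T (P-t)
def proj(c,X):
    p=c["K"]@(c["R"]@np.array(X)+c["t"]);return p[:2]/p[2]
E
python3 - <<'E'
from h import *
ims=[]
for n in("top","scene"):
    c=r.camera(n);np.savez(n+".npz",**c);cv2.imwrite(f"pics/{n}.png",c["pixels"]);print(n,c["R"],c["t"])
s=r.read_state();print(s["ee_pos"],s["eef_rot"],s["width"],r.nose_length,s["time"],s["ft_force"])
E
```

```text
top [[ 0.0111071  -0.99939661  0.03290982]
 [-0.99659658 -0.01375245 -0.08127814]
 [ 0.08168169 -0.03189505 -0.99614798]] [-0.03118857  0.45899949  0.98503402]
scene [[-0.76497295 -0.64390543  0.01421933]
 [-0.32203428  0.36327722 -0.87425602]
 [ 0.55777264 -0.67336131 -0.48525687]] [0.36317373 0.2067513  0.79325846]
[ 0.23044122 -0.58064767  0.24682637] [ 8.27314814e-01 -5.61738197e-01 -5.35999077e-04 -3.31219231e-04] 0.0869023125466871 0.025 0.1 [-0.69514313 -0.8332973   0.43509862]
```

View pics/top.png

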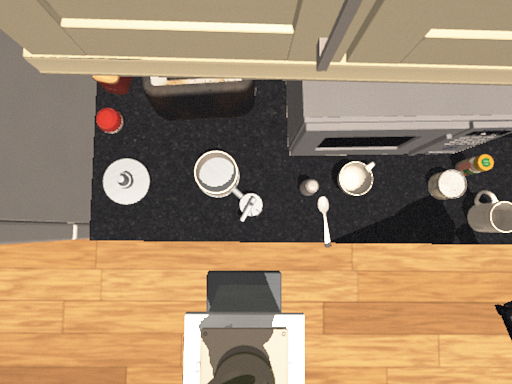

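View pics/scene.png

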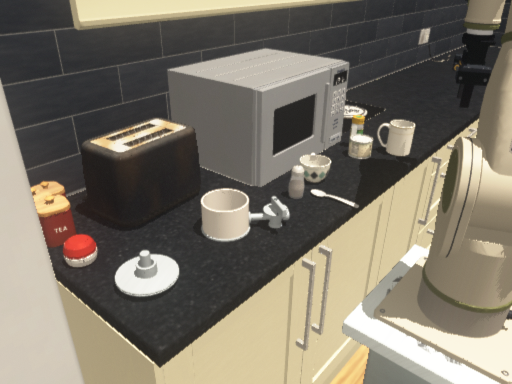

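Top view: canister at (217,174), tap at (251,205) with the lever toward the lower left, nested lids at (126,182). Salt shaker, cup and spoon are at columns 310–370, with a cupboard overhead at the back.

Run:
```python
from h import *
c=dict(np.load("top.npz"));P=cloud(c);im=c["pixels"]
def circ(m,n):
    m=m.astype(np.uint8);q=P[m>0];h=cv2.convexHull(q[:,:2].astype(np.float32))
    (x,y),R=cv2.minEnclosingCircle(h);print(n,"circ",round(x,4),round(y,4),round(R,4),"mean",q.mean(0).round(4),"med z",np.median(q[:,2]).round(4),len(q))
    return np.array([x,y])
v,u=np.indices(im.shape[:2]);Z=P[...,2]
w=lambda a,b,d,e:(u>=a)&(u<=b)&(v>=d)&(v<=e)
can=circ(w(188,243,145,202)&(Z>.07)&(Z<.085),"can rim")
W=w(95,160,150,215)
circ(W&(Z>.012)&(Z<.03),"plate");circ(W&(Z>.04)&(Z<.05),"collar");circ(W&(Z>.06)&(Z<.08),"knob")
T=w(236,268,188,226)
circ(T&(Z>.035)&(Z<.048),"tapplate")
q=P[T&(Z>.062)&(Z<.08)];print("lever",len(q),q.mean(0),cv2.minAreaRect(q[:,:2].astype(np.float32)*1000))
circ(w(298,322,176,198)&(Z>.02),"salt");circ(w(335,378,158,196)&(Z>.02),"cup");circ(w(316,333,194,246)&(Z>.003)&(Z<.03),"spoon")
circ(w(95,125,105,133)&(Z>.02),"red")
q=P[w(143,256,78,120)&(Z>.05)];print("toaster",q.min(0),q.max(0))
q=P[w(288,420,80,157)&(Z>.05)];print("micro",q.min(0),q.max(0))
q=P[w(30,500,0,82)&(Z>.4)];print("cupboard",q.min(0),q.max(0))
cv2.imwrite("pics/tapcrop.png",cv2.resize(im[140:230,90:275],None,fx=4,fy=4,interpolation=cv2.INTER_CUBIC))
```

```text
can rim circ 0.5169 0.0783 0.0552 mean [0.5185 0.0791 0.0775] med z 0.0778 245
plate circ 0.4967 0.3183 0.0617 mean [0.4956 0.3171 0.0225] med z 0.0225 1508
collar circ 0.4962 0.3182 0.0201 mean [0.496  0.3156 0.0457] med z 0.046 96
knob circ 0.4959 0.318 0.0098 mean [0.4959 0.317  0.0693] med z 0.0698 53
tapplate circ 0.4435 -0.0028 0.043 mean [ 0.4388 -0.0123  0.0442] med z 0.0445 329
lever 124 [ 0.42324836 -0.00400188  0.07141739] ((423.4331359863281, -4.089927673339844), (11.675427436828613, 66.4089126586914), 61.033172607421875)
salt circ 0.4349 -0.087 0.1099 mean [ 0.4811 -0.1574  0.0812] med z 0.0805 245
cup circ 0.463 -0.1655 0.1923 mean [ 0.5141 -0.2938  0.0553] med z 0.0468 531
spoon circ 0.4009 -0.2182 0.071 mean [ 0.4044 -0.2135  0.0063] med z 0.0058 322
red circ 0.529 0.1955 0.2424 mean [0.6512 0.3581 0.0534] med z 0.0493 536
toaster [ 0.37732449 -0.02059577  0.05014694] [0.75644513 0.24259759 1.01957269]
micro [ 0.37732449 -0.4383567   0.05001306] [0.76591058 0.00656033 1.01957269]
cupboard [ 0.37732449 -0.38250207  0.46166032] [0.6232129  0.31097754 1.01957269]
```

View pics/tapcrop.png

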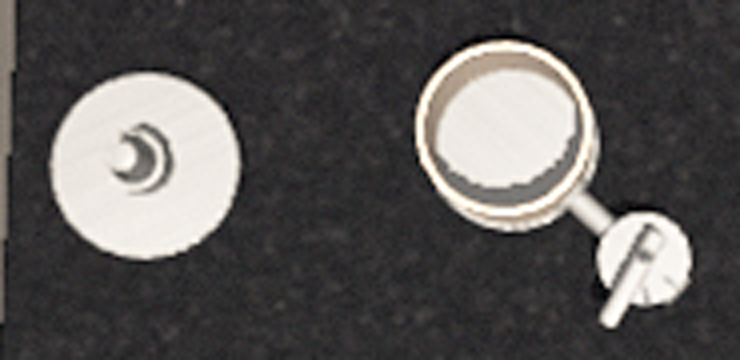

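Tap axis ≈ (0.437, -0.012). The lever points at 151°, and half open is ≈ 183.6°, so it needs about +32.6°. I'll go above it with the jaws across the lever (spin -50.6°).

```bash
python3 -m creep '[{"x":0.01,"y":0.03,"z":0,"spin":-4},{"x":0.03,"y":0.08,"z":0,"spin":-9},{"x":0.05,"y":0.135,"z":0,"spin":-14},{"x":0.07,"y":0.19,"z":-0.01,"spin":-19},{"x":0.09,"y":0.245,"z":-0.02,"spin":-24},{"x":0.11,"y":0.3,"z":-0.03,"spin":-29},{"x":0.13,"y":0.355,"z":-0.04,"spin":-34},{"x":0.15,"y":0.41,"z":-0.05,"spin":-39},{"x":0.17,"y":0.465,"z":-0.05,"spin":-44},{"x":0.19,"y":0.52,"z":-0.05,"spin":-48},{"x":0.206,"y":0.569,"z":-0.05,"spin":-50.6},{"x":0.206,"y":0.569,"z":-0.05,"spin":-50.6}]' 0.045 20
python3 -m creep '[{"z":0},{"z":0}]'
python3 - <<'E'
from h import *
c=r.camera("wrist");np.savez("w1.npz",**c);cv2.imwrite("pics/w1.png",c["pixels"])
P=cloud(c);Z=P[...,2];m=(Z>.064)&(Z<.078)&(np.hypot(P[...,0]-.437,P[...,1]+.012)<.056)
n,l,st,_=cv2.connectedComponentsWithStats(m.astype(np.uint8));k=1+st[1:,4].argmax();q=P[l==k]
print(len(q),cv2.minAreaRect(q[:,:2].astype(np.float32)*1000),st[k])
m=(Z>.074)&(Z<.081)&(np.hypot(P[...,0]-.517,P[...,1]-.078)<.065);q=P[m][:,:2].astype(np.float32);print(cv2.minEnclosingCircle(q) if len(q) else 0,len(q))
s=r.read_state();print(s["ee_pos"],s["eef_rot"],s["joint_positions"],proj(c,[.437,-.012,.071]))
E
```

```text
time: 1.6
ee_pos: [0.4371, -0.0081, 0.1976]
eef_rot: [-0.51, 0.86, 0.0, 0.0]
ft_force: [-0.2, -0.4, 0.0]
width: 0.0449
1105 ((425.4358215332031, -2.7655982971191406), (11.963759422302246, 67.01763153076172), 61.20006561279297) [ 248  166   15   78 1105]
((0.5182946920394897, 0.0798543393611908), 0.055247776210308075) 2612
[ 0.43659636 -0.01051589  0.1973986 ] [-5.09390393e-01  8.60535516e-01  1.79382402e-04 -1.44449776e-04] [ 0.57834839 -0.01795891 -0.64234756  1.96727251 -0.01179593  1.18914447
 -2.13216378] [258.34370035 190.41437721]invalid input at $[0]: expected keys x, y, z, spin
```

View pics/w1.png

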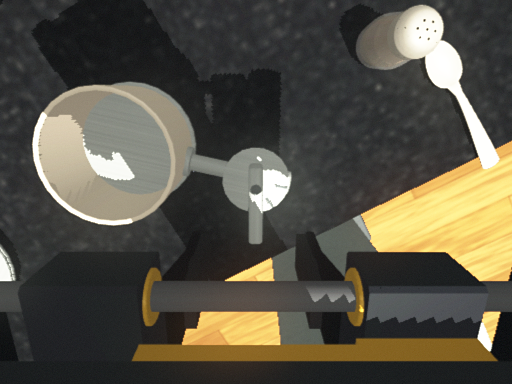

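Wrist view: lever runs vertically from pixel (256,165) to (256,242), aligned with the plane between the fingers. The salt shaker (400,38) and spoon are clear. Next I descend onto the lever.

```bash
python3 -m creep '[{"x":0.002,"y":0.001,"z":-0.03,"spin":0},{"x":0.002,"y":0.001,"z":-0.06,"spin":0},{"x":0.002,"y":0.001,"z":-0.085,"spin":0},{"x":0.002,"y":0.001,"z":-0.1,"spin":0},{"x":0.002,"y":0.001,"z":-0.11,"spin":0},{"x":0.002,"y":0.001,"z":-0.117,"spin":0},{"x":0.002,"y":0.001,"z":-0.122,"spin":0},{"x":0.002,"y":0.001,"z":-0.122,"spin":0}]'
python3 -m creep '[{"x":0,"y":0,"z":0,"spin":0},{"x":0,"y":0,"z":0,"spin":0},{"x":0,"y":0,"z":0,"spin":0},{"x":0,"y":0,"z":0,"spin":0},{"x":0,"y":0,"z":0,"spin":0},{"x":0,"y":0,"z":0,"spin":0}]' 0 15
```

```text
time: 2.65
ee_pos: [0.4386, -0.0109, 0.0756]
eef_rot: [-0.508, 0.861, -0.0, -0.0]
ft_force: [-1.0, -0.8, -0.4]
width: 0.0451
time: 3.4
ee_pos: [0.4385, -0.0112, 0.0756]
eef_rot: [-0.508, 0.861, -0.0, -0.0]
ft_force: [-2.2, -1.8, 2.4]
width: 0.012
```

Gripped at 12 mm. Turning +33°.

```bash
python3 -m creep '[{"x":0,"y":0,"z":0,"spin":5},{"x":0,"y":0,"z":0,"spin":10},{"x":0,"y":0,"z":0,"spin":15},{"x":0,"y":0,"z":0,"spin":20},{"x":0,"y":0,"z":0,"spin":25},{"x":0,"y":0,"z":0,"spin":30},{"x":0,"y":0,"z":0,"spin":33},{"x":0,"y":0,"z":0,"spin":33},{"x":0,"y":0,"z":0,"spin":33},{"x":0,"y":0,"z":0,"spin":33}]'
python3 -m creep '[{"x":0,"y":0,"z":0,"spin":0},{"x":0,"y":0,"z":0,"spin":0},{"x":0,"y":0,"z":0,"spin":0},{"x":0,"y":0,"z":0,"spin":0}]' 0.045
python3 -m creep '[{"x":0,"y":0,"z":0.01,"spin":0},{"x":0,"y":0,"z":0.03,"spin":0},{"x":0,"y":0,"z":0.06,"spin":0},{"x":0,"y":0,"z":0.1,"spin":0},{"x":0,"y":0,"z":0.13,"spin":0},{"x":0,"y":0,"z":0.13,"spin":0},{"x":0,"y":0,"z":0.13,"spin":0},{"x":0,"y":0,"z":0.13,"spin":0}]'
python3 - <<'E'
from h import *
c=r.camera("wrist");np.savez("w2.npz",**c)
P=cloud(c);Z=P[...,2];m=(Z>.064)&(Z<.078)&(np.hypot(P[...,0]-.437,P[...,1]+.012)<.056)
n,l,st,_=cv2.connectedComponentsWithStats(m.astype(np.uint8));k=1+st[1:,4].argmax();q=P[l==k]
print(len(q),cv2.minAreaRect(q[:,:2].astype(np.float32)*1000),q.mean(0))
m=(Z>.074)&(Z<.081)&(np.hypot(P[...,0]-.517,P[...,1]-.078)<.065);q=P[m][:,:2].astype(np.float32);print(cv2.minEnclosingCircle(q) if len(q) else 0,len(q))
s=r.read_state();print(s["time"],s["ee_pos"],s["joint_positions"])
E
```

```text
time: 4.65
ee_pos: [0.4384, -0.0115, 0.0756]
eef_rot: [0.731, -0.682, 0.0, 0.0]
ft_force: [-3.0, -4.0, 5.2]
width: 0.0116
time: 5.15
ee_pos: [0.4386, -0.0108, 0.0756]
eef_rot: [0.732, -0.682, 0.0, -0.0]
ft_force: [-0.2, -0.1, 0.2]
width: 0.0415
time: 6.15
ee_pos: [0.4381, -0.0109, 0.2048]
eef_rot: [0.732, -0.682, -0.001, 0.0]
ft_force: [-0.1, 0.4, -0.3]
width: 0.0451
1039 ((423.4766845703125, -11.443138122558594), (67.22476959228516, 11.51882553100586), 3.8697173595428467) [ 0.42496007 -0.01116466  0.07002472]
((0.5177973508834839, 0.07989632338285446), 0.055092379450798035) 2883
6.2 [ 0.43806864 -0.01088877  0.20481895] [ 0.65255868 -0.01831018 -0.71221429  1.95054554 -0.01323355  1.20638927
 -1.5549081 ]
```

Lever now at 183.9° against a half-open target of 184.1°. Next, over to the lids.

```bash
python3 -m creep '[{"x":0.006,"y":0.03,"z":0,"spin":0},{"x":0.014,"y":0.075,"z":0,"spin":0},{"x":0.022,"y":0.12,"z":0,"spin":0},{"x":0.03,"y":0.165,"z":0,"spin":0},{"x":0.038,"y":0.21,"z":0,"spin":0},{"x":0.046,"y":0.255,"z":0,"spin":0},{"x":0.053,"y":0.3,"z":0,"spin":0},{"x":0.058,"y":0.328,"z":0,"spin":0},{"x":0.058,"y":0.328,"z":0,"spin":0},{"x":0.058,"y":0.328,"z":0,"spin":0},{"x":0.058,"y":0.328,"z":0,"spin":0}]' 0.06
python3 - <<'E'
from h import *
c=r.camera("wrist");np.savez("w3.npz",**c);cv2.imwrite("pics/w3.png",c["pixels"])
P=cloud(c);Z=P[...,2];d=np.hypot(P[...,0]-.496,P[...,1]-.318)
for a,b,R in((.012,.03,.07),(.042,.05,.03),(.064,.076,.02)):
    q=P[(Z>a)&(Z<b)&(d<R)]
    if len(q): print(len(q),cv2.minEnclosingCircle(q[:,:2].astype(np.float32)),np.median(q[:,2]))
s=r.read_state();print(s["ee_pos"],s["joint_positions"])
c=r.camera("top");P=cloud(c);Z=P[...,2];v,u=np.indices(Z.shape);q=P[(Z>.05)&(Z<.4)&(u>143)&(u<256)&(v<125)&(P[...,0]>.55)];print("toaster",q.min(0),q.max(0))
E
```

```text
time: 7.58
ee_pos: [0.4969, 0.3157, 0.2055]
eef_rot: [0.731, -0.682, 0.0, 0.0]
ft_force: [0.3, -0.1, 0.1]
width: 0.0601
10568 ((0.4980117976665497, 0.32072877883911133), 0.06138890981674194) 0.021441192566453916
642 ((0.4981064796447754, 0.3205927610397339), 0.020047897472977638) 0.045239519543153736
411 ((0.49809810519218445, 0.32060185074806213), 0.010052938014268875) 0.06916920905239485
[0.49695319 0.31580157 0.20557996] [ 0.0663153   0.41932495 -0.90335612  1.58080034  0.33846908  1.30699596
 -2.38603666]
toaster [ 0.66385344 -0.01873836  0.05003466] [0.7560609  0.24157014 0.19343241]
```

View pics/w3.png

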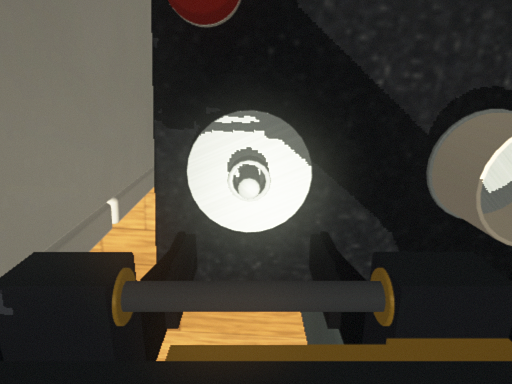

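Knob at pixel (249,187), and the plate is well clear of everything. Rotating a little to free joint 7, then descending.

```bash
python3 -m creep '[{"x":0.001,"y":0.003,"z":-0.01,"spin":7},{"x":0.001,"y":0.003,"z":-0.04,"spin":14},{"x":0.001,"y":0.003,"z":-0.07,"spin":20},{"x":0.001,"y":0.003,"z":-0.09,"spin":20},{"x":0.001,"y":0.003,"z":-0.105,"spin":20},{"x":0.001,"y":0.003,"z":-0.115,"spin":20},{"x":0.001,"y":0.003,"z":-0.122,"spin":20},{"x":0.001,"y":0.003,"z":-0.127,"spin":20},{"x":0.001,"y":0.003,"z":-0.13,"spin":20},{"x":0.001,"y":0.003,"z":-0.13,"spin":20}]'
python3 -m creep '[{"x":0,"y":0,"z":0,"spin":0},{"x":0,"y":0,"z":0,"spin":0},{"x":0,"y":0,"z":0,"spin":0},{"x":0,"y":0,"z":0,"spin":0},{"x":0,"y":0,"z":0,"spin":0},{"x":0,"y":0,"z":0,"spin":0}]' 0 25
```

```text
time: 8.93
ee_pos: [0.4976, 0.3201, 0.0756]
eef_rot: [0.839, -0.544, 0.0, -0.0]
ft_force: [0.7, 0.8, -1.0]
width: 0.0603
time: 9.68
ee_pos: [0.4977, 0.3199, 0.0756]
eef_rot: [0.839, -0.544, 0.0, 0.0]
ft_force: [0.4, -0.4, 0.2]
width: 0.0193
```

```bash
python3 -m creep '[{"x":0,"y":0,"z":0.004,"spin":0},{"x":0,"y":0,"z":0.01,"spin":0},{"x":0,"y":0,"z":0.02,"spin":0},{"x":0,"y":0,"z":0.035,"spin":0},{"x":0,"y":0,"z":0.05,"spin":0},{"x":0,"y":0,"z":0.07,"spin":0},{"x":0,"y":0,"z":0.09,"spin":0},{"x":0,"y":0,"z":0.11,"spin":0},{"x":0,"y":0,"z":0.122,"spin":0},{"x":0,"y":0,"z":0.122,"spin":0},{"x":0,"y":0,"z":0.122,"spin":0}]' - 35
python3 - <<'E'
from h import *
s=r.read_state();print(s["ee_pos"],s["joint_positions"],s["ft_force"])
c=r.camera("scene");np.savez("s2.npz",**c);P=cloud(c)
cv2.imwrite("pics/s2.png",cv2.resize(c["pixels"][100:310,80:340],None,fx=3,fy=2.8))
E
```

```text
time: 11.05
ee_pos: [0.4973, 0.3197, 0.1968]
eef_rot: [0.839, -0.544, -0.0, 0.001]
ft_force: [-0.8, 0.1, -2.5]
width: 0.0191
[0.49733511 0.31972923 0.19682955] [ 0.09831103  0.45761801 -0.96446861  1.5822613   0.3854301   1.30678734
 -2.07152261] [-0.83875379  0.12420801 -2.49311365]
```

View pics/s2.png

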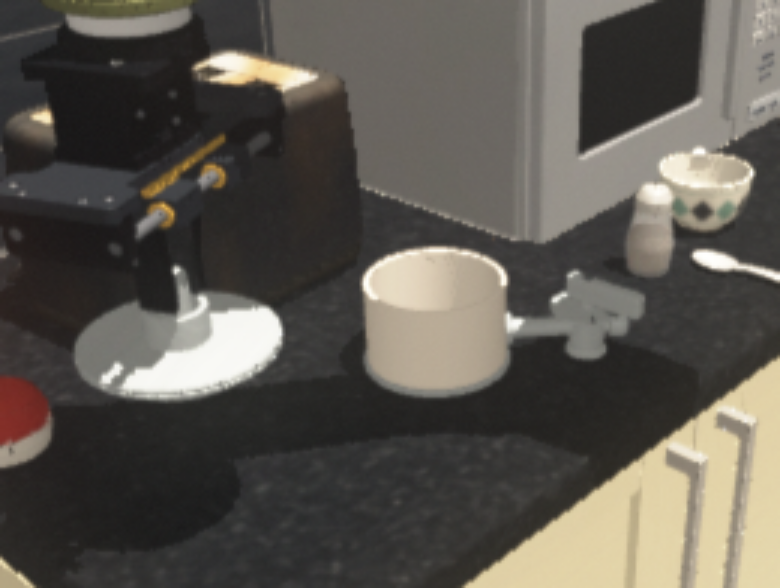

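Both lids are in the fingers at (180,340) and look slightly tilted. I'll measure the plate's plane.

```bash
cat >> h.py <<'E'
def plane(P,cx,cy,z0,tol=.02,R=.06,r0=.024):
    d=np.hypot(P[...,0]-cx,P[...,1]-cy);q=P[(d<R)&(d>r0)&(abs(P[...,2]-z0)<tol)]
    for _ in range(5):
        A=np.c_[q[:,:2]-[cx,cy],np.ones(len(q))];k=np.linalg.lstsq(A,q[:,2],rcond=None)[0];e=abs(A@k-q[:,2]);q=q[e<max(.0015,2*np.median(e))]
    return k,len(q),q
E
python3 - <<'E'
from h import *
P=cloud(dict(np.load("s2.npz")))
k,n,q=plane(P,.4975,.3198,.143);print(k,n,cv2.minEnclosingCircle(q[:,:2].astype(np.float32)))
c=r.camera("wrist");k,n,q=plane(cloud(c),.4975,.3198,.143);print("wrist",k,n,cv2.minEnclosingCircle(q[:,:2].astype(np.float32)))
P=cloud(dict(np.load("s2.npz")));Z=P[...,2]
q=P[(Z>.075)&(Z<.08)&(np.hypot(P[...,0]-.517,P[...,1]-.079)<.065)];print("can",cv2.minEnclosingCircle(q[:,:2].astype(np.float32)),len(q))
E
```

```text
[ 0.00141471 -0.00112366  0.14338681] 1231 ((0.49737149477005005, 0.3197324872016907), 0.06003964692354202)
wrist [-0.00134134 -0.00074731  0.14254437] 15646 ((0.4975108206272125, 0.31979691982269287), 0.060014791786670685)
can ((0.5186892151832581, 0.08034282922744751), 0.0572664812207222) 211
```

Run:
```python
from h import *
for n in("wrist","top","scene"):
    c=r.camera(n);P=cloud(c);Z=P[...,2];d=np.hypot(P[...,0]-.4975,P[...,1]-.32)
    for a,b,R in((.136,.149,.075),(.162,.171,.026)):
        q=P[(Z>a)&(Z<b)&(d<R)]
        if len(q): print(n,len(q),cv2.minEnclosingCircle(q[:,:2].astype(np.float32)))
print(r.read_state()["ee_pos"],r.read_state()["time"])
```

```text
wrist 17950 ((0.49724969267845154, 0.3211634159088135), 0.0614156611263752)
wrist 965 ((0.5046621561050415, 0.32476651668548584), 0.01821642369031906)
top 412 ((0.5074712038040161, 0.29717183113098145), 0.05520196259021759)
scene 1710 ((0.4960559904575348, 0.32246947288513184), 0.06273249536752701)
scene 139 ((0.49327874183654785, 0.3226380944252014), 0.01951441913843155)
[0.49738967 0.31996258 0.19708004] 11.3
```

Level and centred. Canister is at shift (+0.020, -0.2405). Carrying over.

```bash
python3 -m creep '[{"x":0.001,"y":-0.007,"z":0,"spin":0},{"x":0.002,"y":-0.025,"z":0,"spin":0},{"x":0.004,"y":-0.05,"z":0,"spin":0},{"x":0.007,"y":-0.08,"z":0,"spin":0},{"x":0.01,"y":-0.11,"z":0,"spin":0},{"x":0.012,"y":-0.14,"z":0,"spin":0},{"x":0.015,"y":-0.17,"z":0,"spin":0},{"x":0.017,"y":-0.2,"z":0,"spin":0},{"x":0.019,"y":-0.225,"z":0,"spin":0},{"x":0.02,"y":-0.237,"z":0,"spin":0},{"x":0.02,"y":-0.2405,"z":0,"spin":0},{"x":0.02,"y":-0.2405,"z":0,"spin":0}]'
python3 -m creep '[{"x":0,"y":0,"z":-0.003,"spin":0},{"x":0,"y":0,"z":-0.008,"spin":0},{"x":0,"y":0,"z":-0.015,"spin":0},{"x":0,"y":0,"z":-0.02,"spin":0},{"x":0,"y":0,"z":-0.024,"spin":0},{"x":0,"y":0,"z":-0.025,"spin":0},{"x":0,"y":0,"z":-0.025,"spin":0}]'
python3 - <<'E'
from h import *
c=r.camera("scene");P=cloud(c);Z=P[...,2]
cv2.imwrite("pics/s3.png",cv2.resize(c["pixels"][120:260,150:310],None,fx=4,fy=4))
k,n,q=plane(P,.5175,.079,.118);print(k,n)
q=P[(abs(Z-.118)<.006)&(np.hypot(P[...,0]-.5175,P[...,1]-.079)<.075)];print(cv2.minEnclosingCircle(q[:,:2].astype(np.float32)))
s=r.read_state();print(s["ee_pos"],s["joint_positions"],s["ft_force"],s["width"])
E
```

```text
time: 12.8
ee_pos: [0.5175, 0.0803, 0.1976]
eef_rot: [0.839, -0.544, -0.0, -0.0]
ft_force: [-0.4, -0.4, -3.3]
width: 0.019
time: 13.68
ee_pos: [0.5176, 0.0796, 0.1726]
eef_rot: [0.839, -0.544, 0.0, -0.0]
ft_force: [-0.6, -0.8, -3.3]
width: 0.0191
[ 0.00408521 -0.00497652  0.11916478] 613
((0.5162642002105713, 0.08134723454713821), 0.06216569244861603)
[0.51764706 0.07960845 0.17271131] [ 0.58617253  0.29757084 -0.94612724  1.78549063  0.25914611  1.19026166
 -1.58771263] [ 0.19591063 -0.21416745 -2.96593452] 0.018575382475125
```

View pics/s3.png

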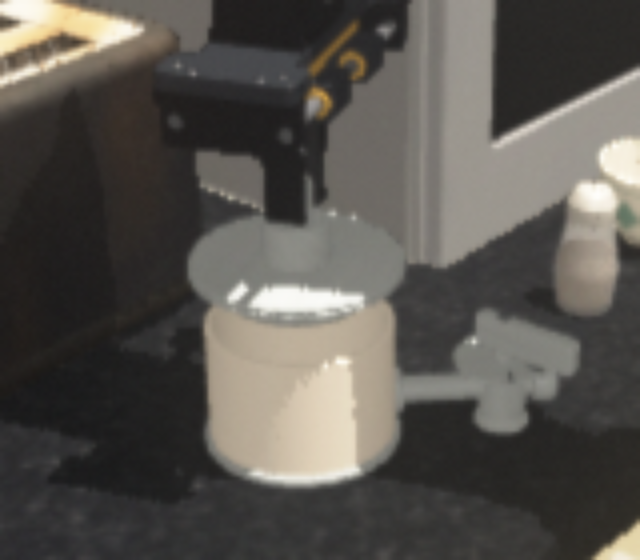

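The lid is centred over the mouth (plate at (297,265), canister at (300,390) in the crop). Lowering slowly.

```bash
python3 -m creep '[{"x":0,"y":0,"z":-0.004,"spin":0},{"x":0,"y":0,"z":-0.009,"spin":0},{"x":0,"y":0,"z":-0.014,"spin":0},{"x":0,"y":0,"z":-0.019,"spin":0},{"x":0,"y":0,"z":-0.023,"spin":0},{"x":0,"y":0,"z":-0.026,"spin":0},{"x":0,"y":0,"z":-0.028,"spin":0},{"x":0,"y":0,"z":-0.03,"spin":0},{"x":0,"y":0,"z":-0.031,"spin":0},{"x":0,"y":0,"z":-0.031,"spin":0},{"x":0,"y":0,"z":-0.031,"spin":0}]'
python3 -m creep '[{"x":0,"y":0,"z":-0.0005,"spin":0},{"x":0,"y":0,"z":-0.001,"spin":0},{"x":0,"y":0,"z":-0.0015,"spin":0},{"x":0,"y":0,"z":-0.002,"spin":0},{"x":0,"y":0,"z":-0.002,"spin":0},{"x":0,"y":0,"z":-0.002,"spin":0}]'
```

```text
time: 15.1
ee_pos: [0.5176, 0.0796, 0.1416]
eef_rot: [0.839, -0.544, 0.0, -0.0]
ft_force: [-0.6, -0.1, -2.6]
width: 0.0191
time: 15.85
ee_pos: [0.5176, 0.0796, 0.1396]
eef_rot: [0.839, -0.544, 0.0, -0.0]
ft_force: [-0.2, -1.1, -3.3]
width: 0.0192
```

Not touching yet (still carrying 3.3 N), so I'll keep going in small steps.

```bash
python3 -m creep '[{"x":0,"y":0,"z":-0.0003,"spin":0},{"x":0,"y":0,"z":-0.0006,"spin":0},{"x":0,"y":0,"z":-0.0008,"spin":0},{"x":0,"y":0,"z":-0.0008,"spin":0},{"x":0,"y":0,"z":-0.0008,"spin":0}]'
python3 -m creep '[{"x":0,"y":0,"z":-0.0003,"spin":0},{"x":0,"y":0,"z":-0.0006,"spin":0},{"x":0,"y":0,"z":-0.0008,"spin":0},{"x":0,"y":0,"z":-0.0008,"spin":0},{"x":0,"y":0,"z":-0.0008,"spin":0}]'
python3 - <<'E'
from h import *
c=r.camera("scene");k,n,q=plane(cloud(c),.5175,.079,.086,tol=.008);print(k,n)
E
```

```text
time: 16.48
ee_pos: [0.5176, 0.0796, 0.1395]
eef_rot: [0.839, -0.544, 0.0, 0.0]
ft_force: [-5.0, -1.2, 7.9]
width: 0.0191
time: 17.1
ee_pos: [0.5176, 0.0796, 0.1394]
eef_rot: [0.839, -0.544, 0.0, 0.0]
ft_force: [-9.4, -2.2, 17.4]
width: 0.0191
[1.81847216e-03 9.42344651e-05 8.61453080e-02] 681
```

Seated (plate top at 0.0861, expected 0.086). Relieving the push, then letting go.

```bash
python3 -m creep '[{"x":0,"y":0,"z":0.0005,"spin":0},{"x":0,"y":0,"z":0.001,"spin":0},{"x":0,"y":0,"z":0.001,"spin":0}]'
python3 -m creep '[{"x":0,"y":0,"z":0,"spin":0},{"x":0,"y":0,"z":0,"spin":0},{"x":0,"y":0,"z":0,"spin":0},{"x":0,"y":0,"z":0,"spin":0},{"x":0,"y":0,"z":0,"spin":0}]' 0.062
python3 -m creep '[{"x":0,"y":0,"z":0.02,"spin":0},{"x":0,"y":0,"z":0.05,"spin":0},{"x":0,"y":0,"z":0.08,"spin":0},{"x":0,"y":0,"z":0.1,"spin":0},{"x":0,"y":0,"z":0.1,"spin":0},{"x":0,"y":0,"z":0.1,"spin":0}]'
python3 - <<'E'
from h import *
for n in("scene","wrist","top"):
    c=r.camera(n);P=cloud(c);Z=P[...,2];d=np.hypot(P[...,0]-.5175,P[...,1]-.0796)
    print(n,*plane(P,.5175,.079,.086,tol=.008)[:2])
    for a,b,R in((.08,.092,.075),(.106,.113,.026),(.128,.138,.02)):
        q=P[(Z>a)&(Z<b)&(d<R)]
        if len(q): print(len(q),cv2.minEnclosingCircle(q[:,:2].astype(np.float32)),np.median(q[:,2]))
    if n=="wrist": cv2.imwrite("pics/w4.png",c["pixels"])
print(r.read_state()["ee_pos"])
E
```

```text
time: 17.52
ee_pos: [0.5176, 0.0796, 0.1395]
eef_rot: [0.839, -0.544, 0.0, 0.0]
ft_force: [-4.2, -1.0, 7.0]
width: 0.019
time: 18.15
ee_pos: [0.5176, 0.0796, 0.139]
eef_rot: [0.839, -0.544, 0.0, -0.0]
ft_force: [0.5, 0.6, 0.5]
width: 0.0585
time: 18.9
ee_pos: [0.5173, 0.0795, 0.2388]
eef_rot: [0.839, -0.544, -0.0, 0.0]
ft_force: [0.3, -0.9, -0.4]
width: 0.0621
scene [0.00258955 0.00150037 0.0862386 ] 679
978 ((0.5171204805374146, 0.08198993653059006), 0.06282215565443039) 0.0860889560083509
87 ((0.5165684223175049, 0.08208221942186356), 0.020402757450938225) 0.10956611326486698
43 ((0.5162317156791687, 0.08275647461414337), 0.010616611689329147) 0.13296019946422213
wrist [-0.00034212  0.00053109  0.08543564] 10896
12503 ((0.5171778798103333, 0.08115310221910477), 0.061616200953722) 0.08543246837820694
742 ((0.5175192356109619, 0.0811033621430397), 0.0199594646692276) 0.10915667471668765
509 ((0.5176615118980408, 0.08098477870225906), 0.009977929294109344) 0.1331390327866269
top [0. 0. 0.] 0
[0.51719195 0.07949949 0.23829406]
  return _methods._mean(a, axis=axis, dtype=dtype,
  ret = ret.dtype.type(ret / rcount)
```

View pics/w4.png

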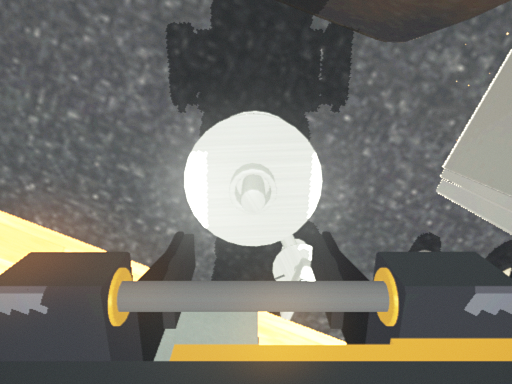

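Both lids are seated level and concentric (collar at pixel (253,187)), and the tap looks undisturbed. Now down to the collar.

```bash
python3 -m creep '[{"x":0,"y":0,"z":-0.03,"spin":0},{"x":0,"y":0,"z":-0.06,"spin":0},{"x":0,"y":0,"z":-0.085,"spin":0},{"x":0,"y":0,"z":-0.1,"spin":0},{"x":0,"y":0,"z":-0.11,"spin":0},{"x":0,"y":0,"z":-0.117,"spin":0},{"x":0,"y":0,"z":-0.121,"spin":0},{"x":0,"y":0,"z":-0.124,"spin":0},{"x":0,"y":0,"z":-0.124,"spin":0},{"x":0,"y":0,"z":-0.124,"spin":0}]'
python3 -m creep '[{"x":0,"y":0,"z":0,"spin":0},{"x":0,"y":0,"z":0,"spin":0},{"x":0,"y":0,"z":0,"spin":0},{"x":0,"y":0,"z":0,"spin":0},{"x":0,"y":0,"z":0,"spin":0},{"x":0,"y":0,"z":0,"spin":0}]' 0.03 20
```

```text
time: 20.3
ee_pos: [0.5177, 0.0796, 0.1152]
eef_rot: [0.839, -0.544, 0.0, -0.0]
ft_force: [0.1, -0.5, 0.3]
width: 0.0619
time: 21.05
ee_pos: [0.5176, 0.0796, 0.115]
eef_rot: [0.839, -0.544, 0.0, 0.0]
ft_force: [0.5, -0.3, 0.8]
width: 0.0398
```

```bash
python3 -m creep '[{"x":0,"y":0,"z":0.002,"spin":0},{"x":0,"y":0,"z":0.005,"spin":0},{"x":0,"y":0,"z":0.01,"spin":0},{"x":0,"y":0,"z":0.018,"spin":0},{"x":0,"y":0,"z":0.028,"spin":0},{"x":0,"y":0,"z":0.038,"spin":0},{"x":0,"y":0,"z":0.05,"spin":0},{"x":0,"y":0,"z":0.065,"spin":0},{"x":0,"y":0,"z":0.08,"spin":0},{"x":0,"y":0,"z":0.095,"spin":0},{"x":0,"y":0,"z":0.105,"spin":0},{"x":0,"y":0,"z":0.11,"spin":0}]' 0.03 25
python3 -m creep '[{"x":0,"y":0,"z":0,"spin":0},{"x":0,"y":0,"z":0,"spin":0},{"x":0,"y":0,"z":0,"spin":0},{"x":0,"y":0,"z":0,"spin":0}]'
python3 - <<'E'
from h import *
c=r.camera("scene");P=cloud(c);Z=P[...,2];cv2.imwrite("pics/s4.png",cv2.resize(c["pixels"][100:260,150:350],None,fx=3.5,fy=3.5))
print("outer",*plane(P,.5176,.0796,.196,tol=.01)[:2]);print("inner",*plane(P,.5176,.0796,.082,tol=.006,R=.055,r0=.012)[:2])
d=np.hypot(P[...,0]-.5175,P[...,1]-.0796);q=P[(Z>.125)&(Z<.14)&(d<.03)];print("knob",len(q),q.mean(0) if len(q) else 0,q[:,2].max() if len(q) else 0)
c=r.camera("top");P=cloud(c);Z=P[...,2];q=P[(Z>.064)&(Z<.078)&(np.hypot(P[...,0]-.438,P[...,1]+.011)<.056)];print("lever",cv2.minAreaRect(q[:,:2].astype(np.float32)*1000),len(q))
s=r.read_state();print(s["ee_pos"],s["ft_force"],s["width"],s["time"])
E
```

```text
time: 22.55
ee_pos: [0.5177, 0.0796, 0.2256]
eef_rot: [0.839, -0.544, 0.0, -0.0]
ft_force: [-0.2, -0.2, -1.8]
width: 0.0401
time: 23.05
ee_pos: [0.5175, 0.0796, 0.2248]
eef_rot: [0.839, -0.544, -0.0, 0.0]
ft_force: [0.1, -0.8, -2.0]
width: 0.0395
outer [ 0.00196618 -0.00056428  0.19597025] 645
inner [-0.00059486  0.00105912  0.08222303] 686
knob 56 [0.51379301 0.08357335 0.13118786] 0.1354693704241068
lever ((0.0, 0.0), (0.0, 0.0), 0.0) 0
[0.51752518 0.07956802 0.22487686] [-0.83816128  0.02207716 -1.19524329] 0.03955586749337621 23.15
```

View pics/s4.png

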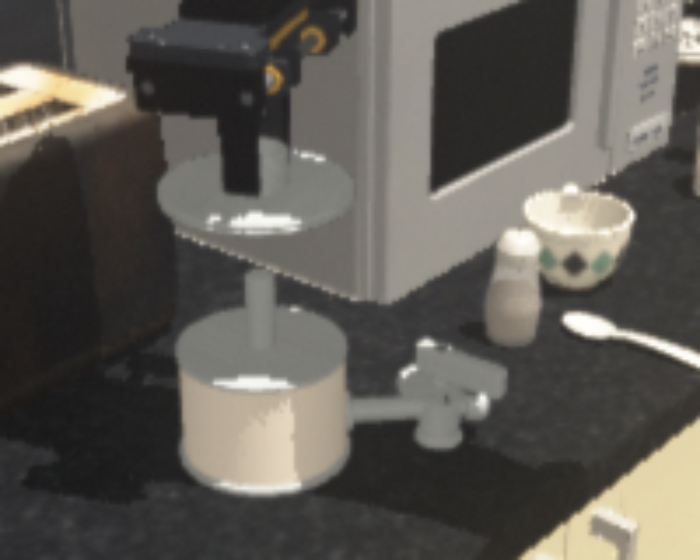

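Outer lid held level above at (255,190), inner lid seated with knob upright at (260,310), tap unchanged, bystanders in place. Handing in.

```bash
python3 -m creep '[{"x":0,"y":0,"z":0,"spin":0},{"x":0,"y":0,"z":0,"spin":0},{"x":0,"y":0,"z":0,"spin":0}]' && python3 -c "from bench import r; r.close_job()"
```

```text
time: 23.52
ee_pos: [0.5176, 0.0795, 0.225]
eef_rot: [0.839, -0.544, 0.0, 0.0]
ft_force: [1.1, 0.5, -1.4]
width: 0.0395
the job is handed in; nothing more can be done
```

The job is done and handed in at 23.5 s; no verdict is reported.

- **Tap:** I turned the lever about 33°. It then measured 183.9° against a half-open target of 184.1°.
- **Lids placed:** I lifted both nested lids by the inner knob and lowered them onto the canister. I eased off the push and let go. They sat level, with the knob about 1 mm off the canister's axis.
- **Outer lid:** I lifted it straight off by its collar. It is held level and still over the canister, its collar centre about 0.208 m up and its underside roughly 58 mm above the inner knob.

**Last checks:**
- The inner lid's flange measured 0.082 m high, as expected, and level (tilt about 0.001 rad).
- The outer lid was level (tilt about 0.002 rad) and the grip was holding on the 40 mm collar.
- The cup, salt shaker and teaspoon looked untouched.
- The final numeric check of the lever from the top camera gave no points. The tap's final angle therefore rests on the earlier wrist measurement and on it looking unchanged in the last scene picture.
- The cameras disagreed by 1–3 mm on the lids' position, which is inside the calibration error or close to it.

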